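# Clear the writing pad into the shaped trays

## Task

Clear the white writing pad so that it can be written on: put each of the four things lying on it into the wooden tray of its own shape (sticky notes in the square tray, tin in the round one, eraser in the short oblong one, marker pen in the long one), each lying flat on the tray's floor inside the rim, the tin upright. Leave the second eraser and the second tin, which are on the desk beside the pad, where they are.

Things in the scene. Friction and masses are not known exactly. Their poses are not given: they have to be found in the camera images.
- memo_centre (a point): Centre of the square pad of dark grey sticky notes, 50 x 50 mm, 20 mm high, loose, lying flat on the writing pad at the start. Its sides run along x and y, z is up. The writing pad (white, 293 x 212 mm) is fixed to the desk, its top 16 mm above the desk; the folded-back cover sheet at its far end stands up to 29 mm and nothing lies on it.
- tin_centre (a point): Centre of the round sage-green slip-lid tin that lies on the writing pad at the start: diameter 57 mm, 26 mm high, upright, loose. The lid does not come off. z is up.
- eraser_centre (a point): Centre of the eraser (white, in a black paper sleeve) that lies on the writing pad at the start: 19 mm along x, 46 mm along y, 12 mm high, loose, z up.
- marker_centre (a point): Centre of the black capped marker pen, 132 mm long along its y axis, 17 mm thick, lying on the writing pad at the start, loose; it does not roll. z is up.
- square_tray_floor (a point): Centre of the inner floor of the square light-wood tray: inside 70 mm along x by 70 mm along y. All four trays are fixed to the desk and alike in height: inner floor 4 mm above the desk, rim top 9 mm above the desk (5 mm above the inner floor), rim 6 mm thick.
- round_tray_floor (a point): Centre of the inner floor of the round light-wood tray: inside diameter 77 mm; heights as the square tray.
- short_tray_floor (a point): Centre of the inner floor of the short oblong light-wood tray: inside 40 mm along x by 68 mm along y; heights as the square tray.
- long_tray_floor (a point): Centre of the inner floor of the long narrow light-wood tray: inside 38 mm along x by 154 mm along y; heights as the square tray.
- spare_eraser_centre (a point): Centre of a second, identical eraser (19 x 46 x 12 mm) that lies on the black desk top to the left of the writing pad, loose. To be left where it is.
- spare_tin_centre (a point): Centre of a second, identical round green tin (diameter 57 mm, 26 mm high) that stands on the black desk top, beyond the trays, loose. To be left where it is.

How it is judged:
At the end, for the whole second after the job is handed in: Sticky notes, tin, eraser and marker each lie flat (within 0.08 rad, the tin upright) on the inner floor of the square, round, short and long tray respectively, between the rims (centre within 13 to 17 mm of the tray's centre, height within 2.5 mm of lying on the floor), released and at rest (horizontal distance between memo_centre and square_tray_floor below 0.016 m and z of memo_centre in the frame of square_tray_floor between 0.0075 and 0.0125 m and angle between each of memo_centre, tin_centre, eraser_centre, marker_centre's own z axis and vertical below 0.08 rad and horizontal distance between tin_centre and round_tray_floor below 0.013 m and z of tin_centre in the frame of round_tray_floor between 0.0105 and 0.0155 m and horizontal distance between eraser_centre and short_tray_floor below 0.017 m and z of eraser_centre in the frame of short_tray_floor between 0.0035 and 0.0085 m and horizontal distance between marker_centre and long_tray_floor below 0.017 m and z of marker_centre in the frame of long_tray_floor between 0.006 and 0.011 m); the robot touches nothing.
It fails at once if the second eraser was moved more than 15 mm (distance of spare_eraser_centre from where it was at the start of the episode above 0.015 m).
It fails at once if the second tin was moved more than 15 mm (distance of spare_tin_centre from where it was at the start of the episode above 0.015 m).
It also fails if it takes over 104 s, if anything falls off the work surface, if the arm or the gripper's body presses on something with over 40 N, if the wrist force passes 120 N, or if a joint passes its speed limit or range.

## Robot

A 7-joint arm with a two-finger parallel gripper is mounted at the origin on a cart in front of the work surface, level with it; the furniture and walls round the work are solid. World frame = base frame: x ahead of the robot, y to its left, z up, the work surface at z = 0. Lengths are in m, angles in rad, forces in N, time in s.
With the tool pointing down it reaches from about 0.4 to 0.85 m from the base axis. Payload 10.4 kg.
Tool frame: the origin (TCP) lies at the very end of the fingers, on their centre line; the grasp point (between the pads) lies 19 mm behind it; z points along the fingers, y is the line along which they close (so a half turn about z gives the same grasp; the last joint's range is limited). The gripper opens to 85 mm and grips with 20 to 120 N. Pads are 22 mm wide; open, the fingers measure 114 mm over their backs; the gripper's body (76 mm by 85 mm) begins 54 mm behind the grasp point. The pads swing forward as they close: fully open they stand 13 mm farther back than shut.
Start: joints at [1.202, 0.332, -0.065, 1.46, 0.022, 1.35, -0.088], TCP at [0.212, -0.588, 0.195] pointing down, gripper open.
Joint ranges: [-2.6, 2.6], [-0.5, 2.12], [-1.47, 1.34], [0.16, 2.42], [-1.27, 4.41], [0.06, 2.06], [-2.6, 2.6]. Speed limits (rad/s): [2.22, 2.22, 2.79, 2.79, 3.14, 3.14, 3.14].

## Interface

Orientations are given as a 3x3 rotation matrix whose columns are the frame's x, y, z axes.
In Python, from plant import get_obs, cams, ctrl gives the robot as it stands. The module is installed in compiled form; this text tells all that it offers.
- The arm moves only by the tool apply_moves, never from a script. Its argument "moves" is one flat list of numbers, 7 for each row, row after row: the shift along the tool's x, y, z scaled (see below), then the turn, a rotation vector about the tool's x, y, z scaled (see below), then the finger opening in mm, from 0 to 85.4. A call has 1 to 5 rows; each row is the pose to reach, as a shift and turn from the pose commanded when the call began, along the tool's axes at that moment; what a row does not reach only later rows make up. The controller multiplies each number of a shift by 0.6 m and each number of a turn by 1.5 rad. A row lasts 1/8 s, in which the tool goes at most 62.5 mm and 10.7 degrees, less where a joint would pass 70% of its speed; a pose out of reach is approached as far as the arm can. A call with a number of a shift or a turn outside -1 to 1 is refused whole. A call with a gripper value outside its range is refused whole. The fingers move at their own pace and stop on an object; "force" is the grip in N (left out, the last holds). Time passes only in rows, so rows that repeat a pose let the fingers close. It gives the time, the measured TCP pose, the force, the opening and the grip force at its end, in the units of the state.
- get_obs(): the state, without advancing time (a new reading comes with each control period).
- cams.camera(name): name is "scene" or "side" or "wrist"; returns the picture (420x560x3 uint8, red, green, blue); there is no depth.
- cams.camera_model(name): a dict with "fov_y" (degrees; the focal length in pixels is half the picture's height over the tangent of half this angle, whatever the lens; pixels are square), "cx", "cy" (the principal point, pixels), "k1" (the pictures are not rectified: a ray, as slopes to the right and down, at radius r is drawn at 1 + k1 r^2 times it, then the intrinsics apply), "extrinsics" (4x4, takes a point from world to camera coordinates). Camera axes: x right, y down, z forward; pixel columns grow to the right and rows downward; lengths in m; the calibration is good to about 2 mm. A picture is of the moment at which its call begins: read the wrist's pose just before it. camera_model takes no time and is no camera call; for the wrist camera it gives the pose at the moment of the call.
- ctrl.close_job(): hands the job in; it is judged then, once.
The state is a dict: "t": time; "qpos": joint angles; "qvel": joint speeds; "joint_efforts": joint torques, N m; "ee_pos": TCP position; "eef_rot": TCP orientation; "wrist_force": force on the tool from outside, world axes, zero at the start; "torque": the same for the moment, N m; "width": opening from 0.0 (shut) to 1.0 (fully open); "grasp_force": force on a finger pad.
Only numpy, scipy, OpenCV 4.12 (cv2) and the standard library are available. Lean on these libraries where they do the work, as an engineer would, in place of code of your own. Each camera call takes 0.05 s, during which the arm holds its last target. There are 200 camera calls.

## Working session

There is one attempt and no reset: what is moved stays moved. The work goes in short steps, Python scripts to look and compute and a tool call to move; the robot and the scene stay as the last step left them, time stands still between calls to the robot, and variables do not carry over. Pictures are saved under pics/ and viewed, at most 14 in all, crops included, and the job is handed in when it is done.

Besides the shell and the picture viewer there is one more tool, called after "Call:" as name(argument=value, ...), one argument or row to a line, values as JSON. apply_moves: Moves the arm, as the interface text tells. Shifts and turns lie within -1 to 1; 1 stands for 0.6 m of shift or 1.5 rad of turn. Its arguments: {"type":"object","properties":{"moves":{"type":"array","items":{"type":"number"}},"force":{"type":"number"}},"required":["moves"]}

```bash
mkdir -p pics
python3 - <<'E'
from plant import get_obs,cams
import cv2,numpy as np
o=get_obs();print(o['t'],o['ee_pos'],o['eef_rot'],o['width'])
for n in ['scene','side']:
    cv2.imwrite(f'pics/{n}0.png',cams.camera(n)[:,:,::-1])
    m=cams.camera_model(n);print(n,m['fov_y'],m['cx'],m['cy'],m['k1'],np.round(m['extrinsics'],3).tolist())
E
```

```text
0.0 [ 0.21171188 -0.58760067  0.19410434] [[ 9.40795918e-01  3.38973085e-01 -5.37745511e-04]
 [ 3.38973507e-01 -9.40794974e-01  1.33347536e-03]
 [-5.38960170e-05 -1.43680966e-03 -9.99998966e-01]] 0.9999043092964527
scene 51.57581818175114 278.575372826663 211.38896718078556 -0.0978001692441061 [[-0.361, -0.932, -0.02, 0.228], [-0.629, 0.259, -0.733, 0.429], [0.689, -0.252, -0.68, 0.642], [0.0, 0.0, 0.0, 1.0]]
side 54.33221294207968 283.9211691225506 211.1954980313734 -0.08058312404627643 [[1.0, 0.028, 0.01, -0.632], [0.023, -0.495, -0.869, 0.048], [-0.019, 0.869, -0.495, 0.957], [0.0, 0.0, 0.0, 1.0]]
```

View pics/scene0.png

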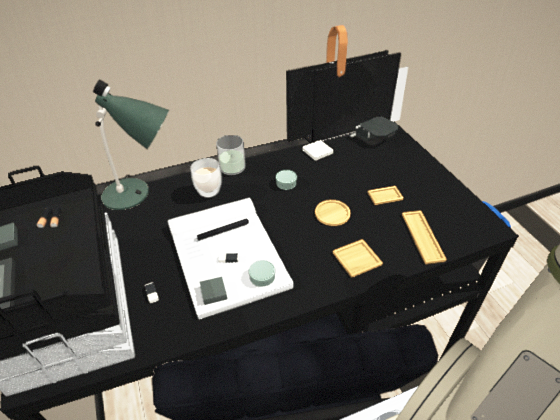

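View pics/side0.png

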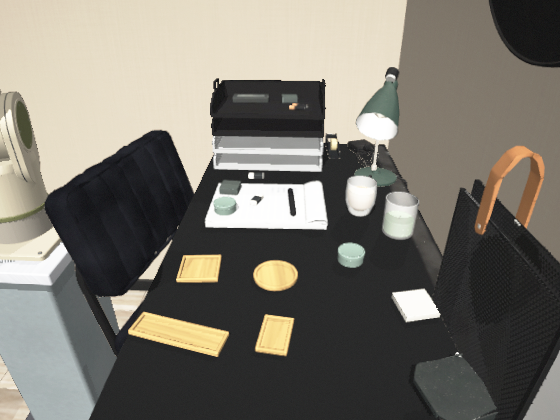

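The scene view shows the sticky notes at (213,290), tin (262,272), eraser (229,258) and marker (221,230). The trays are square (358,258), round (333,212), short (385,196) and long (424,237). The spares are the eraser at (151,292) and the tin at (286,180). The side view shows the same layout mirrored.

```bash
cat > h.py <<'E'
from plant import get_obs,cams,ctrl
import cv2,numpy as np
def snap(n):
    m=cams.camera_model(n); return cams.camera(n),m
def K(m):
    f=210/np.tan(np.radians(m['fov_y']/2)); return np.array([[f,0,m['cx']],[0,f,m['cy']],[0,0,1.]])
def cast(px,m,z):
    px=np.asarray(px,float).reshape(-1,2); k=K(m)
    d=(px-k[:2,2])/k[0,0]; u=d.copy()
    for _ in range(20): u=d/(1+m['k1']*(u**2).sum(1,keepdims=True))
    E=np.array(m['extrinsics']);R,t=E[:3,:3],E[:3,3];c=-R.T@t
    r=np.c_[u,np.ones(len(u))]@R
    return c[:2]+r[:,:2]*((z-c[2])/r[:,2:])
def proj(p,m):
    E=np.array(m['extrinsics']);q=E[:3,:3]@np.asarray(p,float)+E[:3,3];u=q[:2]/q[2]
    k=K(m);return u*(1+m['k1']*(u@u))*k[0,0]+k[:2,2]
def rect(mask,m,z,amin=30):
    out=[]
    for c in cv2.findContours(mask.astype(np.uint8),cv2.RETR_EXTERNAL,cv2.CHAIN_APPROX_NONE)[0]:
        if cv2.contourArea(c)<amin: continue
        w=cast(c,m,z)
        (cx,cy),(a,b),ang=cv2.minAreaRect((w*1000).astype(np.float32))
        M=cv2.moments(c);g=(M['m10']/M['m00'],M['m01']/M['m00'])
        if a>b: ang+=90  # long axis = ang+90 of (a<b)
        out.append(dict(px=np.round(g).astype(int),c=np.round(cast(g,m,z)[0],4),rc=np.round([cx/1000,cy/1000],4),size=np.round(sorted([a,b])),long=round((ang+90)%180,1)))
    return out
E
python3 - <<'E'
from h import *
for n in ['scene','side']:
    im=cv2.cvtColor(cv2.imread(f'pics/{n}0.png'),cv2.COLOR_BGR2RGB);m=cams.camera_model(n)
    hsv=cv2.cvtColor(im,cv2.COLOR_RGB2HSV);H,S,V=[hsv[:,:,i].astype(int) for i in range(3)]
    roi=np.zeros(H.shape,bool)
    if n=='scene': roi[150:320,135:460]=1; pad=np.array([[170,215],[250,200],[290,285],[197,310]])
    else: roi[165:365,120:370]=1; pad=np.array([[213,180],[325,180],[326,227],[207,227]])
    E=np.array(m['extrinsics']);print(n,'cam',np.round(-E[:3,:3].T@E[:3,3],2))
    def show(t,r):
        print(t)
        for q in r: print('  ',*q.values())
    show('wood',rect(roi&(H>8)&(H<32)&(S>70)&(V>90),m,0.007,100))
    g=roi&(H>45)&(H<95)&(S>25)&(V>90)
    show('green z=.029',rect(g,m,.029)); show('green z=.013',rect(g,m,.013))
    pm=np.zeros(H.shape,np.uint8);cv2.fillPoly(pm,[pad],1);pm=cv2.erode(pm,np.ones((7,7)))
    show('dark z=.024',rect((pm>0)&(V<110),m,.024,15))
    show('white z=.016',rect(roi&(V>150)&(S<40),m,.016,20))
E
```

```text
scene cam [-0.09  0.26  0.76]
wood
   [357 257] [ 0.4561 -0.1233] [ 0.4578 -0.1238] [88. 89.] 4.1
   [424 237] [ 0.4519 -0.3013] [ 0.4586 -0.3028] [ 56. 174.] 165.7
   [332 212] [ 0.6131 -0.1382] [ 0.615  -0.1396] [90. 96.] 157.6
   [385 195] [ 0.6211 -0.2968] [ 0.6216 -0.2974] [62. 86.] 81.7
green z=.029
   [263 279] [0.4628 0.1005] [0.4709 0.0953] [48. 60.] 104.3
   [140 190] [0.8628 0.3033] [0.8652 0.301 ] [ 32. 108.] 172.8
   [286 179] [ 0.7562 -0.0696] [ 0.7556 -0.0693] [54. 81.] 157.4
   [231 164] [0.8781 0.0463] [0.8929 0.043 ] [ 56. 107.] 167.7
green z=.013
   [263 279] [0.475  0.0969] [0.4833 0.0916] [49. 62.] 104.3
   [140 190] [0.8838 0.3042] [0.8863 0.3019] [ 33. 111.] 172.8
   [286 179] [ 0.7748 -0.077 ] [ 0.7742 -0.0766] [55. 83.] 157.4
   [231 164] [0.8995 0.0415] [0.9145 0.0381] [ 58. 109.] 167.7
dark z=.024
   [214 299] [0.454  0.2095] [0.4543 0.2088] [12. 46.] 85.7
   [231 258] [0.5496 0.1453] [0.5497 0.1453] [21. 24.] 68.1
   [222 229] [0.6437 0.1395] [0.6436 0.1384] [ 18. 128.] 94.1
white z=.016
   [448 314] [ 0.2452 -0.2155] [ 0.2417 -0.2101] [27. 81.] 89.8
   [1
[... 1005 characters left out ...]
24
   [257 199] [0.5578 0.1477] [0.5571 0.1457] [21. 30.] 69.9
   [292 202] [0.6478 0.132 ] [0.6474 0.1401] [ 14. 147.] 94.0
white z=.016
   [128 307] [ 0.3615 -0.2595] [ 0.361  -0.2601] [18. 33.] 3.4
   [133 295] [ 0.3585 -0.2262] [ 0.3596 -0.2253] [25. 46.] 3.3
   [351 254] [ 0.7761 -0.0787] [ 0.7782 -0.0785] [57. 83.] 92.2
   [153 266] [ 0.3716 -0.1394] [ 0.3741 -0.1144] [ 26. 129.] 84.5
   [270 207] [0.5925 0.1188] [0.5856 0.1474] [260. 296.] 0.6
   [358 195] [0.8277 0.196 ] [0.8269 0.2081] [ 63. 245.] 81.3
   [251 175] [0.5252 0.3089] [0.5246 0.3103] [15. 43.] 95.4
   [273 167] [0.5876 0.3698] [0.5716 0.3645] [ 46. 334.] 2.9
   [194 174] [0.3569 0.3106] [0.3728 0.2981] [ 68. 191.] 110.9
```

Call:
apply_moves(
  moves=[0.335, -0.222, -0.188, 0, 0, 0, 85, 0.335, -0.222, -0.188, 0, 0, 0, 85, 0.335, -0.222, -0.188, 0, 0, 0, 85, 0.335, -0.222, -0.188, 0, 0, 0, 85, 0.335, -0.222, -0.188, 0, 0, 0, 85],
)

```text
t: 0.72
ee_pos: [0.3589, -0.3915, 0.3097]
eef_rot: [[0.939, 0.344, 0.003], [0.344, -0.939, -0.001], [0.002, 0.002, -1.0]]
wrist_force: [0.0, -0.7, 0.2]
width: 0.994
grasp_force: 0.0
```

Call:
apply_moves(
  moves=[0.335, -0.222, -0.188, 0, 0, -0.56, 85, 0.335, -0.222, -0.188, 0, 0, -0.56, 85, 0.335, -0.222, -0.188, 0, 0, -0.56, 85, 0.335, -0.222, -0.188, 0, 0, -0.56, 85, 0.335, -0.222, -0.188, 0, 0, -0.56, 85],
)

```text
t: 1.35
ee_pos: [0.5016, -0.1981, 0.4215]
eef_rot: [[0.367, 0.93, 0.002], [0.93, -0.367, 0.001], [0.001, 0.001, -1.0]]
wrist_force: [0.1, -0.8, -0.3]
width: 0.995
grasp_force: 0.0
```

```bash
cat >> h.py <<'E'
def yaw(R): return np.degrees(np.arctan2(R[1,0],R[0,0]))
def plan(*wps):
    "each wp: x,y,z,yaw(deg): prints shift/turn numbers for a call (all from the current pose)"
    o=get_obs();R=o['eef_rot'];p=o['ee_pos'];print('t',round(o['t'],2),'at',np.round(p,4),'yaw',round(yaw(R),1),'w',round(o['width'],3),'F',np.round(o['wrist_force'],1))
    for x,y,z,a in wps:
        s=R.T@(np.array([x,y,z])-p)/.6
        r=np.radians(a);T=np.array([[np.cos(r),np.sin(r),0],[np.sin(r),-np.cos(r),0],[0,0,-1]])
        v=cv2.Rodrigues(R.T@T)[0].ravel()/1.5
        print(' ',np.round(s,4),np.round(v,4),'dist %.0f mm'%(600*np.linalg.norm(s)))
E
python3 - <<'E'
from h import *
im,m=snap('wrist');cv2.imwrite('pics/w1.png',im[:,:,::-1])
E=np.array(m['extrinsics']);o=get_obs();c=-E[:3,:3].T@E[:3,3]
print('cam in tool',np.round(o['eef_rot'].T@(c-o['ee_pos']),3),'fwd',np.round(o['eef_rot'].T@E[2,:3],3),'right',np.round(o['eef_rot'].T@E[0,:3],3),m['fov_y'])
plan((.5,.13,.42,70))
E
```

```text
cam in tool [ 0.077  0.    -0.18 ] fwd [-0.301 -0.     0.953] right [-0.003  1.    -0.001] 71.31258209612096
t 1.4 at [ 0.5018 -0.198   0.4213] yaw 68.6 w 0.995 F [0.  1.  0.7]
  [ 0.508  -0.202   0.0027] [ 0.0006 -0.0008 -0.0159] dist 328 mm
```

View pics/w1.png

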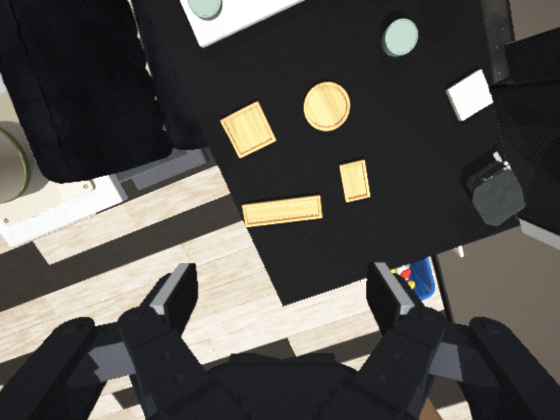

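The wrist view shows all four trays clearly: square (248,130), round (327,107), short (354,181) and long (283,210). The tin's edge is at the top. Next I'll shift over the pad and measure both views.

Call:
apply_moves(
  moves=[0.322, -0.092, 0, 0, 0, 0, 85, 0.322, -0.092, 0, 0, 0, 0, 85, 0.322, -0.092, 0, 0, 0, 0, 85, 0.322, -0.092, 0, 0, 0, 0, 85, 0.322, -0.092, 0, 0, 0, 0, 85],
)

```text
t: 2.02
ee_pos: [0.5211, -0.0021, 0.4199]
eef_rot: [[0.376, 0.926, -0.001], [0.926, -0.376, -0.0], [-0.001, -0.001, -1.0]]
wrist_force: [-0.5, -0.5, -0.1]
width: 0.995
grasp_force: 0.0
```

Run:
```python
from h import *
import pickle
im,m=snap('wrist');cv2.imwrite('pics/w2.png',im[:,:,::-1]);pickle.dump(m,open('w2.pkl','wb'));plan()
hsv=cv2.cvtColor(im,cv2.COLOR_RGB2HSV);H,S,V=[hsv[:,:,i].astype(int) for i in range(3)]
def show(t,r):
    print(t)
    for q in r: print('  ',*q.values())
roi=np.zeros(H.shape,bool);roi[:255]=1
show('wood .009',rect(roi&(H>8)&(H<32)&(S>70)&(V>90),m,0.009,300))
g=roi&(H>45)&(H<95)&(S>20)&(V>90)
show('green .042',rect(g,m,.042,200)); show('green .026',rect(g,m,.026,200))
w=roi&(V>150)&(S<40)
show('white .016',rect(w,m,.016,60))
pc=max(cv2.findContours(w.astype(np.uint8),0,1)[0],key=cv2.contourArea)
pm=cv2.erode(cv2.fillPoly(np.zeros(H.shape,np.uint8),[cv2.convexHull(pc)],1),np.ones((7,7)))
show('dark .03',rect((pm>0)&(V<110),m,.030,40))
```

```text
t 2.08 at [ 0.5212 -0.0034  0.4199] yaw 67.8 w 0.998 F [0.1 0.2 0. ]
wood .009
   [277 221] [ 0.4614 -0.1234] [ 0.4608 -0.1243] [83. 84.] 94.0
   [349 200] [ 0.618  -0.1381] [ 0.6179 -0.1395] [88. 90.] 70.6
green .042
   [418 144] [ 0.7692 -0.0718] [ 0.7693 -0.0725] [53. 55.] 158.2
   [240 117] [0.4807 0.0976] [0.4806 0.0971] [54. 54.] 58.8
   [474  54] [0.8984 0.0415] [0.8958 0.0408] [69. 73.] 158.5
green .026
   [418 144] [ 0.7755 -0.0759] [ 0.7756 -0.0766] [55. 57.] 158.2
   [240 117] [0.4787 0.0985] [0.4786 0.0979] [56. 56.] 58.8
   [474  54] [0.9084 0.0407] [0.9057 0.04  ] [71. 75.] 158.5
white .016
   [204 241] [ 0.2974 -0.1049] [ 0.3024 -0.1032] [17. 72.] 7.9
   [  7 226] [-0.084   0.0875] [-0.0854  0.0908] [29. 63.] 7.5
   [215 214] [ 0.3472 -0.059 ] [ 0.3479 -0.0589] [12. 59.] 177.7
   [481 190] [ 0.8776 -0.2168] [ 0.8777 -0.2178] [67. 68.] 101.4
   [ 26 190] [0.0032 0.1377] [-0.0026  0.1361] [ 67. 170.] 9.1
   [ 17 174] [0.007 0.173] [0.0045 0.173 ] [ 8. 88.] 3.3
   [ 34 148] [0.0715 0.2016] [0.0697 0.2004] [26. 37.] 169.5
   [418 144] [ 0.7794 -0.0785] [ 0.7799 -0.0788] [53. 54.] 75.0
   [ 18 126] [0.0675 0.2497] [0.0727 0.2479] [21. 47.] 177.9
   [ 17 112] [0.0835 0.2723] [0.0742 0.2746] [19. 60.] 166.7
   [11 98] [0.0868 0.2969] [0.0846 0.298 ] [28. 49.] 168.6
   [474  47] [0.9162 0.0516] [0.9141 0.0401] [26. 68.] 84.9
   [133  25] [0.3662 0.3118] [0.3629 0.3109] [12. 29.] 1.3
   [416  33] [0.8238 0.113 ] [0.8271 0.1142] [22. 58.] 130.2
   [282  67] [0.5843 0.1498] [0.5853 0.1482] [211. 296.] 0.3
dark .03
   [268  76] [0.553  0.1441] [0.553 0.144] [16. 23.] 67.4
   [215  58] [0.4783 0.2069] [0.4782 0.2064] [50. 52.] 85.5
   [316  57] [0.645  0.1409] [0.6453 0.1375] [ 15. 131.] 94.3
```

View pics/w2.png

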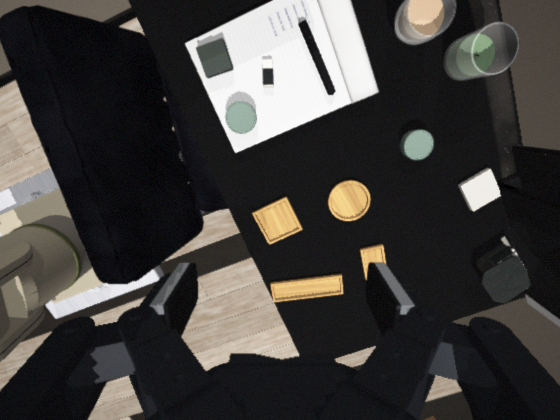

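The wrist view shows the sticky notes at (215,58), tin (240,117), eraser (268,74), marker (316,57), square tray (277,221), round tray (349,200) and spare tin (418,144). The measured sizes match those given: memo 50x52, tin 56, marker 15x131.

I'll take the tin first.

Run:
```python
from h import *
plan((.480,.0978,.15,90),(.480,.0978,.021,90))
```

```text
t 2.08 at [ 0.5212 -0.0034  0.4199] yaw 67.8 w 0.998 F [0.1 0.2 0. ]
  [ 0.1306 -0.127   0.4497] [-0.0006  0.0006 -0.2586] dist 291 mm
  [ 0.1309 -0.1269  0.6647] [-0.0006  0.0006 -0.2586] dist 414 mm
```

Call:
apply_moves(
  moves=[0.131, -0.127, 0.45, 0, 0, -0.259, 80, 0.131, -0.127, 0.45, 0, 0, -0.259, 80, 0.131, -0.127, 0.45, 0, 0, -0.259, 80, 0.131, -0.127, 0.45, 0, 0, -0.259, 80, 0.131, -0.127, 0.45, 0, 0, -0.259, 80],
)

```text
t: 2.7
ee_pos: [0.479, 0.0979, 0.1477]
eef_rot: [[0.0, 1.0, -0.002], [1.0, -0.0, -0.001], [-0.001, -0.002, -1.0]]
wrist_force: [0.3, -0.6, 0.3]
width: 0.941
grasp_force: 0.0
```

Run:
```python
from h import *
im,m=snap('wrist');cv2.imwrite('pics/w3.png',im[:,:,::-1])
hsv=cv2.cvtColor(im,cv2.COLOR_RGB2HSV);H,S,V=[hsv[:,:,i].astype(int) for i in range(3)]
g=(H>45)&(H<95)&(S>20)&(V>90)
for q in rect(g,m,.042,300): print(*q.values())
plan((.480,.0978,.021,90))
```

```text
[520 325] [ 0.7625 -0.0593] [ 0.7642 -0.0587] [40. 55.] 135.5
[283 196] [0.48   0.0985] [0.4798 0.0976] [55. 56.] 0.0
t 2.75 at [0.4763 0.0993 0.1439] yaw 90.1 w 0.939 F [-2.   1.1 -5. ]
  [-0.0023  0.0077  0.2047] [-0.005   0.0005  0.0012] dist 123 mm
```

View pics/w3.png

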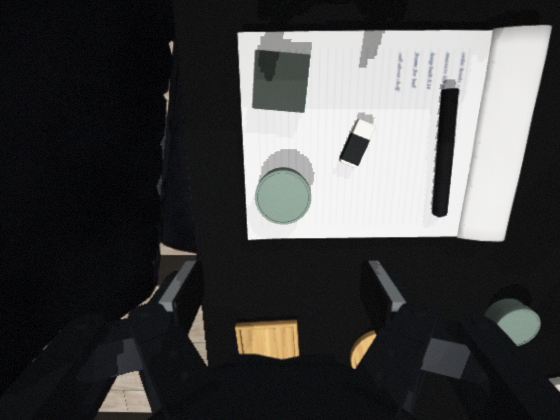

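The view shows the tin at (283,196), notes at (282,80), eraser at (356,143) and marker at (445,152), all consistent with the earlier measurements. Going down on the tin.

Call:
apply_moves(
  moves=[0, 0, 0.1, 0, 0, 0, 80, 0, 0, 0.18, 0, 0, 0, 80, 0, 0, 0.215, 0, 0, 0, 80, 0, 0, 0.215, 0, 0, 0, 80, 0, 0, 0.215, 0, 0, 0, 80],
)

```text
t: 3.38
ee_pos: [0.4814, 0.0991, 0.0229]
eef_rot: [[-0.001, 1.0, 0.002], [1.0, 0.001, -0.0], [-0.0, 0.002, -1.0]]
wrist_force: [0.3, 0.3, 0.5]
width: 0.938
grasp_force: 0.0
```

Call:
apply_moves(
  moves=[0, 0, 0, 0, 0, 0, 50, 0, 0, 0, 0, 0, 0, 50, 0, 0, 0, 0, 0, 0, 50, 0, 0, 0, 0, 0, 0, 50, 0, 0, 0, 0, 0, 0, 50],
  force=30,
)

```text
t: 4.0
ee_pos: [0.48, 0.1001, 0.0215]
eef_rot: [[-0.004, 1.0, -0.0], [1.0, 0.004, -0.0], [-0.0, -0.0, -1.0]]
wrist_force: [-0.2, 0.1, 0.4]
width: 0.585
grasp_force: 0.0
```

Run:
```python
from h import *
im,m=snap('wrist');cv2.imwrite('pics/w4.png',im[:,:,::-1])
plan()
```

```text
t 4.05 at [0.48   0.1001 0.0215] yaw 90.2 w 0.584 F [-0.4 -0.1 -0.2]
```

View pics/w4.png

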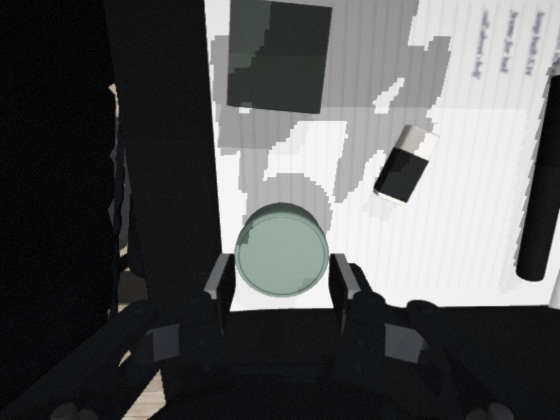

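The fingers flank the tin with a small gap still on each side: the pads' inner faces are at columns 232 and 332, and the tin spans 235 to 329. I'll close further.

Call:
apply_moves(
  moves=[0, 0, 0, 0, 0, 0, 35, 0, 0, 0, 0, 0, 0, 35, 0, 0, 0, 0, 0, 0, 35, 0, 0, 0, 0, 0, 0, 35, 0, 0, 0, 0, 0, 0, 35],
  force=30,
)

```text
t: 4.68
ee_pos: [0.4801, 0.1001, 0.0215]
eef_rot: [[-0.004, 1.0, 0.0], [1.0, 0.004, -0.0], [-0.0, 0.0, -1.0]]
wrist_force: [-0.5, 0.2, -0.6]
width: 0.411
grasp_force: 0.0
```

Run:
```python
from h import *
im,m=snap('wrist');print('TCP px',proj(get_obs()['ee_pos'],m))
hsv=cv2.cvtColor(im,cv2.COLOR_RGB2HSV);H,S,V=[hsv[:,:,i].astype(int) for i in range(3)]
g=(H>45)&(H<95)&(S>20)&(V>90)
for q in rect(g,m,.042,1000): print(*q.values())
plan();print(get_obs()['grasp_force']);cv2.imwrite('pics/w5.png',im[:,:,::-1])
```

```text
TCP px [281.50433186 238.54073073]
[281 252] [0.4801 0.1   ] [0.4814 0.0981] [53. 57.] 108.5
t 4.72 at [0.4801 0.1002 0.0215] yaw 90.2 w 0.412 F [ 0.2 -0.5  0. ]
0.0
```

View pics/w5.png

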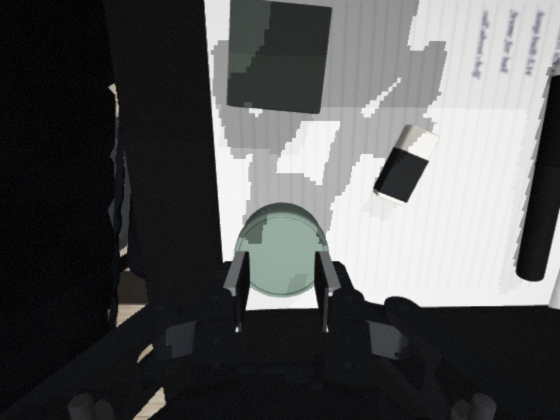

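Closing to 35 mm gave no contact, and the visible fingertips sit well short of the projected TCP (row 250 against about 224). So the tips appear to be above the tin. I'll check with the side camera.

Run:
```python
from h import *
im,m=snap('side');p=get_obs()['ee_pos']
print([np.round(proj(p+[0,0,d],m)) for d in (0,.02,.04,.06)],'tin top',proj([.48,.0975,.042],m))
c=im[120:270,160:360];cv2.imwrite('pics/s5.png',cv2.resize(c,None,fx=4,fy=4,interpolation=cv2.INTER_CUBIC)[:,:,::-1])
```

```text
[array([224., 208.]), array([224., 201.]), array([223., 193.]), array([223., 186.])] tin top [223.72638408 200.91111877]
```

View pics/s5.png

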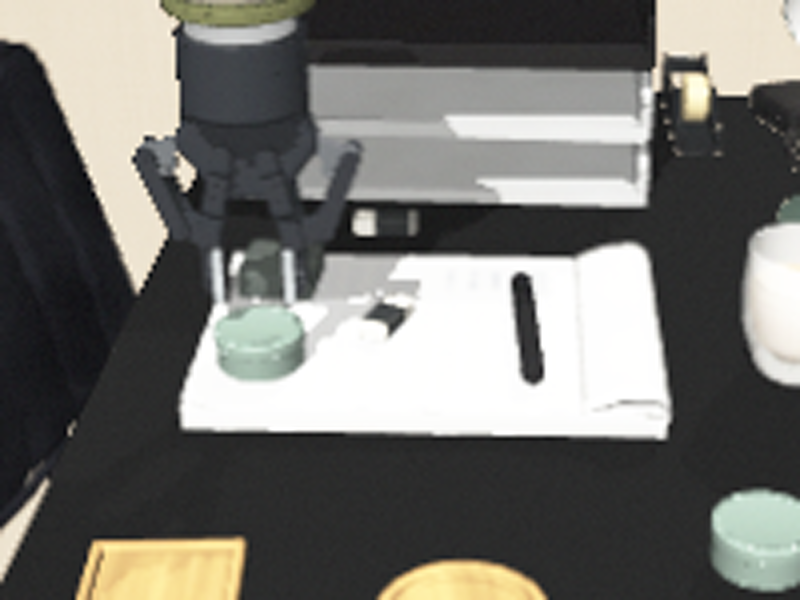

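The side view shows the fingertips at about (223,195), above the tin's top (225,202). So the true tips are about 35 mm behind the reported TCP, and I'll allow for that. I'll reopen, go down 28 mm and close again.

Call:
apply_moves(
  moves=[0, 0, 0, 0, 0, 0, 80, 0, 0, 0, 0, 0, 0, 80, 0, 0, 0, 0, 0, 0, 80, 0, 0, 0, 0, 0, 0, 80, 0, 0, 0, 0, 0, 0, 80],
)

```text
t: 5.4
ee_pos: [0.4801, 0.1001, 0.0215]
eef_rot: [[-0.003, 1.0, 0.0], [1.0, 0.003, -0.0], [-0.0, 0.0, -1.0]]
wrist_force: [-0.2, 0.3, 0.5]
width: 0.938
grasp_force: 0.0
```

Call:
apply_moves(
  moves=[0, 0, 0.012, 0, 0, 0, 80, 0, 0, 0.024, 0, 0, 0, 80, 0, 0, 0.036, 0, 0, 0, 80, 0, 0, 0.047, 0, 0, 0, 80, 0, 0, 0.047, 0, 0, 0, 80],
)

```text
t: 6.02
ee_pos: [0.4796, 0.1001, -0.0073]
eef_rot: [[-0.004, 1.0, -0.001], [1.0, 0.004, -0.0], [-0.0, -0.001, -1.0]]
wrist_force: [0.5, 0.2, -0.6]
width: 0.938
grasp_force: 0.0
```

Call:
apply_moves(
  moves=[0, 0, 0, 0, 0, 0, 45, 0, 0, 0, 0, 0, 0, 45, 0, 0, 0, 0, 0, 0, 45, 0, 0, 0, 0, 0, 0, 45, 0, 0, 0, 0, 0, 0, 45],
  force=30,
)

```text
t: 6.65
ee_pos: [0.4802, 0.1002, -0.0061]
eef_rot: [[-0.004, 1.0, 0.0], [1.0, 0.004, -0.0], [-0.0, 0.0, -1.0]]
wrist_force: [-2.5, -0.6, 4.9]
width: 0.64
grasp_force: 30.6
```

Run:
```python
from h import *
plan();print(get_obs()['grasp_force'])
im,m=snap('side');p=get_obs()['ee_pos']
print([np.round(proj(p+[0,0,d],m),1) for d in (0,.02,.04,.06)])
c=im[150:250,180:280];cv2.imwrite('pics/s6.png',cv2.resize(c,None,fx=6,fy=6,interpolation=cv2.INTER_CUBIC)[:,:,::-1])
```

```text
t 6.65 at [ 0.4802  0.1002 -0.0061] yaw 90.2 w 0.64 F [-2.5 -0.6  4.9]
30.647934922599234
[array([225.2, 217.1]), array([224.7, 210.2]), array([224.2, 203.3]), array([223.7, 196.1])]
```

Call:
apply_moves(
  moves=[0, 0, -0.08, 0, 0, 0, 45, 0, 0, -0.16, 0, 0, 0, 45, -0.066, 0.038, -0.16, 0, 0, 0, 45, -0.132, 0.076, -0.16, 0, 0, 0, 45, -0.198, 0.115, -0.16, 0, 0, 0, 45],
)

```text
t: 7.32
ee_pos: [0.5502, -0.0199, 0.0897]
eef_rot: [[-0.004, 1.0, 0.001], [1.0, 0.004, -0.001], [-0.001, 0.001, -1.0]]
wrist_force: [0.5, 0.6, -0.8]
width: 0.642
grasp_force: 32.7
```

Call:
apply_moves(
  moves=[-0.066, 0.038, 0, 0, 0, 0, 45, -0.132, 0.076, 0, 0, 0, 0, 45, -0.198, 0.115, 0, 0, 0, 0, 45, -0.198, 0.115, 0, 0, 0, 0, 45, -0.198, 0.115, 0, 0, 0, 0, 45],
)

```text
t: 7.95
ee_pos: [0.6187, -0.1364, 0.0892]
eef_rot: [[-0.004, 1.0, -0.0], [1.0, 0.004, 0.001], [0.001, -0.0, -1.0]]
wrist_force: [0.6, 0.1, -0.2]
width: 0.64
grasp_force: 32.8
```

Run:
```python
from h import *
o=get_obs();print(o['grasp_force'])
plan((.618,-.137,-.016,90))
im,m=snap('wrist');cv2.imwrite('pics/w6.png',im[:,:,::-1])
hsv=cv2.cvtColor(im,cv2.COLOR_RGB2HSV);H,S,V=[hsv[:,:,i].astype(int) for i in range(3)]
for q in rect((H>8)&(H<32)&(S>70)&(V>90),m,.009,300): print('wood',*q.values())
for q in rect((H>45)&(H<95)&(S>20)&(V>90),m,o['ee_pos'][2]+.048,1000): print('green',*q.values())
```

```text
32.75650796829723
t 7.95 at [ 0.6187 -0.1364  0.0892] yaw 90.2 w 0.64 F [ 0.6  0.1 -0.2]
  [-0.0012 -0.0011  0.1753] [-0.0002 -0.0005  0.0025] dist 105 mm
wood [288 342] [ 0.6261 -0.2925] [ 0.6261 -0.2878] [53. 60.] 82.2
wood [ 78 328] [ 0.3986 -0.2769] [ 0.3941 -0.2763] [33. 68.] 42.5
wood [280 195] [ 0.6175 -0.127 ] [ 0.6176 -0.1294] [70. 89.] 1.1
wood [111 189] [ 0.462  -0.1219] [ 0.4617 -0.1244] [83. 85.] 4.1
green [281 273] [ 0.6187 -0.1345] [ 0.6189 -0.1356] [55. 62.] 90.3
green [471 140] [ 0.7024 -0.0681] [ 0.7024 -0.0683] [31. 34.] 161.0
```

View pics/w6.png

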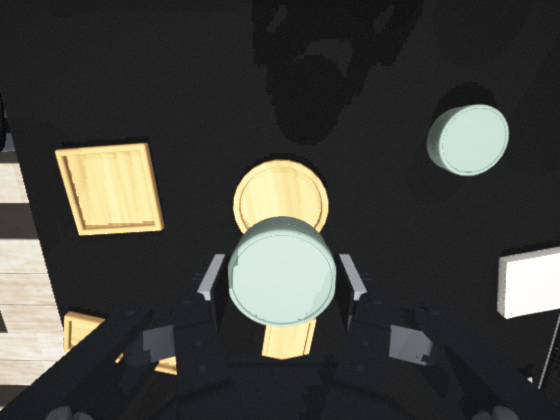

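The wrist view shows the tin held at (281,273) above the round tray (280,203), with the spare tin at (470,140). I'll shift 3.5 mm, lower and release.

Call:
apply_moves(
  moves=[-0.006, -0.0015, 0.07, 0, 0, 0, 45, -0.006, -0.0015, 0.13, 0, 0, 0, 45, -0.006, -0.0015, 0.16, 0, 0, 0, 45, -0.006, -0.0015, 0.176, 0, 0, 0, 45, -0.006, -0.0015, 0.176, 0, 0, 0, 45],
)

```text
t: 8.62
ee_pos: [0.6183, -0.1403, -0.0158]
eef_rot: [[-0.004, 1.0, 0.0], [1.0, 0.004, 0.0], [0.0, 0.0, -1.0]]
wrist_force: [0.5, 0.7, -0.6]
width: 0.639
grasp_force: 32.7
```

Call:
apply_moves(
  moves=[0, 0, 0, 0, 0, 0, 45, 0, 0, 0.002, 0, 0, 0, 75, 0, 0, 0.002, 0, 0, 0, 75, 0, 0, 0.002, 0, 0, 0, 75, 0, 0, 0.002, 0, 0, 0, 75],
)

```text
t: 9.25
ee_pos: [0.6181, -0.1406, -0.0174]
eef_rot: [[-0.003, 1.0, 0.0], [1.0, 0.003, -0.0], [-0.0, 0.0, -1.0]]
wrist_force: [0.5, -0.2, 0.2]
width: 0.876
grasp_force: 0.0
```

Call:
apply_moves(
  moves=[0, 0, -0.1, 0, 0, 0, 75, 0, 0, -0.2, 0, 0, 0, 75, 0, 0, -0.3, 0, 0, 0, 75, 0, 0, -0.3, 0, 0, 0, 75, 0, 0, -0.3, 0, 0, 0, 75],
)

```text
t: 9.88
ee_pos: [0.6178, -0.1407, 0.1621]
eef_rot: [[-0.003, 1.0, -0.0], [1.0, 0.003, -0.0], [-0.0, -0.0, -1.0]]
wrist_force: [-1.0, -0.2, -1.1]
width: 0.876
grasp_force: 0.0
```

Run:
```python
from h import *
o=get_obs()
im,m=snap('wrist');cv2.imwrite('pics/w7.png',im[:,:,::-1])
hsv=cv2.cvtColor(im,cv2.COLOR_RGB2HSV);H,S,V=[hsv[:,:,i].astype(int) for i in range(3)]
for q in rect((H>8)&(H<32)&(S>70)&(V>90),m,.009,300): print('wood',*q.values())
for q in rect((H>45)&(H<95)&(S>20)&(V>90),m,.030,1000): print('green',*q.values())
plan((.553,.144,.10,67.4))
```

```text
wood [214 315] [ 0.5265 -0.3192] [ 0.5252 -0.3185] [37. 57.] 75.1
wood [127 294] [ 0.4145 -0.2866] [ 0.4194 -0.2915] [56. 80.] 165.9
wood [287 301] [ 0.625  -0.2956] [ 0.6249 -0.2975] [54. 85.] 82.0
wood [281 184] [ 0.6177 -0.1377] [ 0.6178 -0.1395] [88. 90.] 0.2
wood [146 170] [ 0.4616 -0.1224] [ 0.4613 -0.1244] [83. 85.] 4.0
green [430 130] [ 0.7716 -0.0757] [ 0.7721 -0.0761] [57. 59.] 160.8
t 9.93 at [ 0.6173 -0.1406  0.1612] yaw 90.2 w 0.877 F [ 0.4 -0.2 -0.2]
  [ 0.4747 -0.1054  0.1023] [-1.200e-03  1.000e-04  2.652e-01] dist 298 mm
```

Run:
```python
from h import *
im=cv2.imread('pics/w7.png');h=cv2.cvtColor(im,cv2.COLOR_BGR2HSV)
print(h[120:290:8,281].tolist());print(h[184,200:360:8].tolist())
```

```text
[[120, 7, 36], [150, 7, 38], [105, 13, 40], [30, 9, 28], [17, 123, 190], [18, 120, 213], [72, 30, 186], [77, 15, 237], [76, 16, 237], [77, 17, 235], [76, 18, 236], [76, 19, 234], [73, 28, 207], [80, 24, 32], [120, 15, 35], [135, 13, 38], [90, 7, 35], [0, 0, 37], [120, 7, 36], [15, 94, 60], [25, 86, 253], [25, 81, 253]]
[[105, 13, 39], [135, 14, 37], [100, 21, 37], [105, 14, 37], [120, 7, 38], [150, 7, 36], [23, 97, 247], [26, 75, 254], [75, 17, 237], [77, 17, 237], [76, 16, 237], [76, 16, 237], [76, 18, 238], [74, 27, 215], [23, 93, 250], [15, 104, 113], [0, 7, 37], [135, 14, 37], [120, 15, 34], [60, 14, 37]]
```

View pics/w7.png

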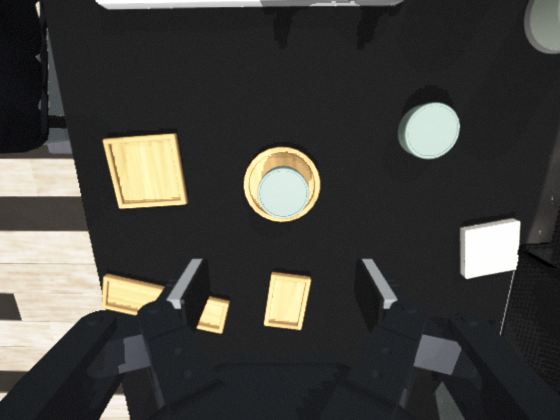

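The tin stands upright in the round tray at (283,192). The glare had dropped its saturation below my threshold. I'll measure its offset and head to the eraser.

Run:
```python
from h import *
im,m=snap('wrist')
hsv=cv2.cvtColor(im,cv2.COLOR_RGB2HSV);H,S,V=[hsv[:,:,i].astype(int) for i in range(3)]
for q in rect((H>60)&(H<95)&(S>10)&(V>150),m,.030,1000): print('green',*q.values())
plan((.553,.144,.10,67.4))
```

```text
green [283 193] [ 0.6193 -0.1424] [ 0.6193 -0.143 ] [54. 55.] 90.2
green [433 131] [ 0.7731 -0.0757] [ 0.7732 -0.0763] [55. 56.] 0.6
t 9.97 at [ 0.6172 -0.1406  0.1609] yaw 90.2 w 0.875 F [ 0.4  0.3 -0.4]
  [ 0.4747 -0.105   0.1019] [-0.0016  0.      0.2653] dist 298 mm
```

Call:
apply_moves(
  moves=[0.0975, -0.021, 0, 0, 0, 0.055, 40, 0.195, -0.042, 0, 0, 0, 0.11, 40, 0.29, -0.063, 0, 0, 0, 0.165, 40, 0.385, -0.084, 0.03, 0, 0, 0.22, 40, 0.475, -0.104, 0.06, 0, 0, 0.265, 40],
)

```text
t: 10.6
ee_pos: [0.5534, 0.1458, 0.125]
eef_rot: [[0.386, 0.923, -0.001], [0.923, -0.386, -0.0], [-0.001, -0.001, -1.0]]
wrist_force: [0.8, 1.0, 0.4]
width: 0.471
grasp_force: 0.0
```

Call:
apply_moves(
  moves=[0, 0, 0.04, 0, 0, 0, 40, 0, 0, 0.04, 0, 0, 0, 40, 0, 0, 0.04, 0, 0, 0, 40],
)

```text
t: 10.98
ee_pos: [0.5549, 0.1433, 0.1026]
eef_rot: [[0.385, 0.923, -0.0], [0.923, -0.385, -0.0], [-0.0, -0.0, -1.0]]
wrist_force: [0.4, 0.5, 1.2]
width: 0.465
grasp_force: 0.0
```

Run:
```python
from h import *
im,m=snap('wrist');plan((.553,.144,-.011,67.4))
hsv=cv2.cvtColor(im,cv2.COLOR_RGB2HSV);V=hsv[:,:,2]
u,v=proj([.553,.147,.028],m).astype(int);print('px',u,v)
sub=np.zeros(V.shape,bool);sub[v-60:v+60,u-60:u+60]=1
for q in rect(sub&(V<80),m,.028,150): print('dark',*q.values())
x0,y0=u-75,v-75
print(x0,y0);cv2.imwrite('pics/w8.png',cv2.resize(im[y0:y0+150,x0:x0+150],None,fx=4,fy=4,interpolation=cv2.INTER_CUBIC)[:,:,::-1])
import pickle;pickle.dump(m,open('w8.pkl','wb'))
```

```text
t 11.03 at [0.5552 0.1434 0.1031] yaw 67.3 w 0.469 F [-0.1 -0.4  0.5]
  [-0.0005 -0.004   0.1901] [ 0.0003 -0.0001 -0.0007] dist 114 mm
px 278 203
dark [279 206] [0.5529 0.1438] [0.5527 0.144 ] [18. 27.] 67.8
203 128
```

View pics/w8.png

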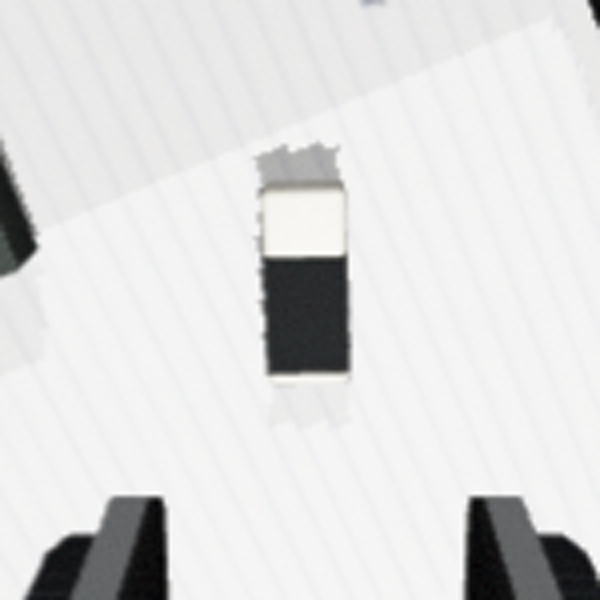

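The crop shows the eraser's top face spanning rows 187–378 at column 306. Its centre is therefore about 7 mm beyond the sleeve centre, at (0.5555, 0.150). The fingertips at crop row 497 put the true tips about 38 mm behind the reported TCP.

Call:
apply_moves(
  moves=[0.011, -0.004, 0.08, 0, 0, 0, 40, 0.011, -0.004, 0.14, 0, 0, 0, 40, 0.011, -0.004, 0.18, 0, 0, 0, 40, 0.011, -0.004, 0.1985, 0, 0, 0, 40, 0.011, -0.004, 0.1985, 0, 0, 0, 40],
)

```text
t: 11.65
ee_pos: [0.5552, 0.1508, -0.0164]
eef_rot: [[0.385, 0.923, -0.0], [0.923, -0.385, -0.0], [-0.0, 0.0, -1.0]]
wrist_force: [-0.1, 0.9, 0.7]
width: 0.468
grasp_force: 0.0
```

Call:
apply_moves(
  moves=[0, 0, 0, 0, 0, 0, 10, 0, 0, 0, 0, 0, 0, 10, 0, 0, 0, 0, 0, 0, 10, 0, 0, 0, 0, 0, 0, 10, 0, 0, 0, 0, 0, 0, 10],
  force=30,
)

```text
t: 12.28
ee_pos: [0.556, 0.1513, -0.0152]
eef_rot: [[0.384, 0.923, 0.002], [0.923, -0.384, 0.0], [0.001, 0.002, -1.0]]
wrist_force: [-0.7, -1.0, 6.9]
width: 0.211
grasp_force: 29.8
```

Call:
apply_moves(
  moves=[0, 0, -0.08, 0, 0, 0, 10, 0, 0, -0.167, 0, 0, 0, 10, -0.08, 0.049, -0.167, 0, 0, 0, 10, -0.16, 0.098, -0.167, 0, 0, 0, 10, -0.24, 0.147, -0.167, 0, 0, 0, 10],
)

```text
t: 12.9
ee_pos: [0.5814, -0.0174, 0.0844]
eef_rot: [[0.384, 0.924, 0.001], [0.924, -0.384, -0.0], [0.0, 0.001, -1.0]]
wrist_force: [1.4, 0.3, -0.2]
width: 0.215
grasp_force: 29.4
```

Call:
apply_moves(
  moves=[-0.082, 0.049, 0, 0, 0, 0, 10, -0.164, 0.098, 0, 0, 0, 0, 10, -0.246, 0.147, 0, 0, 0, 0, 10, -0.328, 0.197, 0, 0, 0, 0, 10, -0.407, 0.246, 0, 0, 0, 0, 10],
)

```text
t: 13.52
ee_pos: [0.6238, -0.2999, 0.0843]
eef_rot: [[0.384, 0.923, 0.001], [0.923, -0.384, -0.001], [-0.0, 0.001, -1.0]]
wrist_force: [0.4, -0.1, -0.4]
width: 0.208
grasp_force: 29.4
```

Call:
apply_moves(
  moves=[0, 0, 0, 0, 0, -0.085, 10, 0, 0, 0, 0, 0, -0.171, 10, 0, 0, 0, 0, 0, -0.171, 10],
)

```text
t: 13.9
ee_pos: [0.6237, -0.2978, 0.0839]
eef_rot: [[0.138, 0.99, 0.0], [0.99, -0.138, 0.0], [0.0, 0.0, -1.0]]
wrist_force: [-0.9, 0.1, -0.3]
width: 0.211
grasp_force: 29.4
```

Run:
```python
from h import *
o=get_obs();print(o['grasp_force'],o['width'])
im,m=snap('wrist')
hsv=cv2.cvtColor(im,cv2.COLOR_RGB2HSV);H,S,V=[hsv[:,:,i].astype(int) for i in range(3)]
for q in rect((H>8)&(H<32)&(S>60)&(V>90),m,.009,300): print('wood',*q.values())
plan((.624,-.298,-.0255,82));cv2.imwrite('pics/w9.png',im[:,:,::-1])
```

```text
29.437023103237152 0.21062551744106564
wood [112 233] [ 0.4621 -0.3025] [ 0.4617 -0.3035] [ 53. 168.] 165.8
wood [283 198] [ 0.6261 -0.2904] [ 0.6248 -0.2984] [53. 81.] 82.1
wood [244  40] [ 0.6137 -0.1605] [ 0.6147 -0.1589] [51. 89.] 171.9
wood [51 40] [ 0.4633 -0.1386] [ 0.4625 -0.1357] [63. 85.] 3.7
t 13.95 at [ 0.6237 -0.2978  0.0839] yaw 82.0 w 0.21 F [-1.2 -0.4  0. ]
  [-0.0004  0.0005  0.1824] [ 0.0003 -0.0001 -0.0004] dist 109 mm
```

View pics/w9.png

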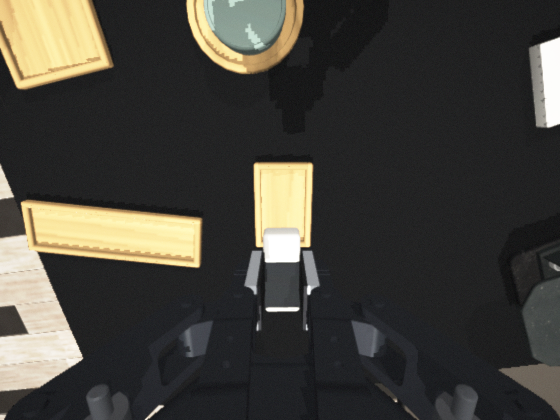

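The eraser is held squarely at (282,270), aligned with the short tray (283,205). The long tray is complete in view at (112,233). Lowering and releasing.

Call:
apply_moves(
  moves=[-0.001, 0.0018, 0.07, 0, 0, 0, 10, -0.001, 0.0018, 0.13, 0, 0, 0, 10, -0.001, 0.0018, 0.165, 0, 0, 0, 10, -0.001, 0.0018, 0.182, 0, 0, 0, 10, -0.001, 0.0018, 0.182, 0, 0, 0, 10],
)

```text
t: 14.58
ee_pos: [0.625, -0.2986, -0.0251]
eef_rot: [[0.138, 0.99, 0.001], [0.99, -0.138, -0.0], [-0.0, 0.001, -1.0]]
wrist_force: [0.0, -0.8, -0.1]
width: 0.209
grasp_force: 29.5
```

Call:
apply_moves(
  moves=[0, 0, 0, 0, 0, 0, 10, 0, 0, 0, 0, 0, 0, 32, 0, 0, 0, 0, 0, 0, 32, 0, 0, 0, 0, 0, 0, 32, 0, 0, 0, 0, 0, 0, 32],
)

```text
t: 15.2
ee_pos: [0.6246, -0.2985, -0.0255]
eef_rot: [[0.137, 0.991, 0.0], [0.991, -0.137, -0.0], [-0.0, 0.0, -1.0]]
wrist_force: [0.3, 0.4, 0.3]
width: 0.374
grasp_force: 0.0
```

Call:
apply_moves(
  moves=[0, 0, -0.05, 0, 0, 0, 32, 0, 0, -0.14, 0, 0, 0, 32, 0, 0, -0.24, 0, 0, 0, 80, 0, 0, -0.3, 0, 0, 0, 80, 0, 0, -0.3, 0, 0, 0, 80],
)

```text
t: 15.82
ee_pos: [0.6264, -0.299, 0.1584]
eef_rot: [[0.137, 0.991, 0.006], [0.991, -0.137, -0.003], [-0.002, 0.006, -1.0]]
wrist_force: [0.0, 0.7, -0.8]
width: 0.935
grasp_force: 0.0
```

Run:
```python
from h import *
im,m=snap('wrist');cv2.imwrite('pics/w10.png',im[:,:,::-1])
hsv=cv2.cvtColor(im,cv2.COLOR_RGB2HSV);H,S,V=[hsv[:,:,i].astype(int) for i in range(3)]
for q in rect((H>8)&(H<32)&(S>60)&(V>90),m,.009,300): print('wood',*q.values())
u,v=proj([.6248,-.2984,.01],m).astype(int);b=np.zeros(H.shape,bool);b[v-28:v+28,u-18:u+18]=1
for q in rect(b&((V<60)|(S<30)),m,.016,60): print('eraser',*q.values())
plan((.478,.207,.13,85.5))
```

```text
wood [143 209] [ 0.4613 -0.3028] [ 0.4614 -0.3036] [ 53. 168.] 165.9
wood [279 186] [ 0.6249 -0.2971] [ 0.6247 -0.299 ] [53. 80.] 82.0
wood [250  43] [ 0.6158 -0.1482] [ 0.6166 -0.1474] [74. 90.] 172.1
wood [94 43] [ 0.4608 -0.1255] [ 0.4614 -0.1253] [84. 85.] 4.2
eraser [280 189] [ 0.6256 -0.299 ] [ 0.6255 -0.3   ] [18. 47.] 82.5
t 15.88 at [ 0.6253 -0.2987  0.1558] yaw 82.1 w 0.937 F [ 0.2 -0.2 -0.9]
  [ 0.8013 -0.3588  0.0414] [ 0.0015  0.0006 -0.0393] dist 527 mm
```

The eraser lies in the short tray at (0.6255, -0.300), measuring 18x47, about 2 mm off centre. Next come the sticky notes.

Call:
apply_moves(
  moves=[0.08, -0.036, 0, 0, 0, 0, 80, 0.16, -0.072, 0, 0, 0, 0, 80, 0.24, -0.108, 0, 0, 0, 0, 80, 0.32, -0.144, 0, 0, 0, 0, 80, 0.4, -0.179, 0, 0, 0, 0, 80],
)

```text
t: 16.5
ee_pos: [0.5496, -0.0446, 0.1529]
eef_rot: [[0.137, 0.991, -0.002], [0.991, -0.137, 0.0], [-0.0, -0.002, -1.0]]
wrist_force: [0.3, 0.3, -0.1]
width: 0.935
grasp_force: 0.0
```

Call:
apply_moves(
  moves=[0.08, -0.036, 0, 0, 0, -0.039, 80, 0.16, -0.072, 0, 0, 0, -0.039, 80, 0.24, -0.108, 0, 0, 0, -0.039, 80, 0.32, -0.144, 0.02, 0, 0, -0.039, 80, 0.401, -0.179, 0.04, 0, 0, -0.039, 80],
)

```text
t: 17.12
ee_pos: [0.4765, 0.2079, 0.1289]
eef_rot: [[0.079, 0.997, -0.001], [0.997, -0.079, -0.001], [-0.001, -0.001, -1.0]]
wrist_force: [0.8, 0.2, 0.1]
width: 0.94
grasp_force: 0.0
```

Call:
apply_moves(
  moves=[0, 0, 0, 0, 0, 0, 80, 0, 0, 0, 0, 0, 0, 80],
)

```text
t: 17.38
ee_pos: [0.4774, 0.2062, 0.1294]
eef_rot: [[0.079, 0.997, -0.002], [0.997, -0.079, -0.001], [-0.001, -0.002, -1.0]]
wrist_force: [0.2, -0.8, 0.7]
width: 0.938
grasp_force: 0.0
```

Run:
```python
from h import *
im,m=snap('wrist')
hsv=cv2.cvtColor(im,cv2.COLOR_RGB2HSV);H,S,V=[hsv[:,:,i].astype(int) for i in range(3)]
u,v=proj([.478,.207,.036],m).astype(int);print(u,v);b=np.zeros(H.shape,bool);b[v-45:v+45,u-45:u+45]=1
for t in (60,80,100):
  for q in rect(b&(V<t),m,.036,300): print('memo',t,*q.values())
cv2.imwrite('pics/w11.png',im[:,:,::-1])
plan((.478,.207,-.015,85.5))
```

```text
282 199
memo 60 [241 215] [0.4359 0.1941] [0.4395 0.2073] [11. 87.] 82.9
memo 80 [281 185] [0.4779 0.2213] [0.4786 0.2197] [28. 48.] 175.5
memo 80 [241 214] [0.4362 0.1956] [0.4397 0.2086] [11. 90.] 82.9
memo 100 [282 197] [0.4778 0.2093] [0.4777 0.2083] [48. 51.] 85.5
memo 100 [241 214] [0.4363 0.1955] [0.4402 0.2086] [12. 90.] 82.9
t 17.43 at [0.4779 0.2056 0.1297] yaw 85.4 w 0.935 F [-0.4 -0.2  0.4]
  [0.0025 0.0003 0.2411] [-0.0007  0.0006 -0.0013] dist 145 mm
```

Call:
apply_moves(
  moves=[0.003, 0, 0.08, 0, 0, 0, 80, 0.003, 0, 0.16, 0, 0, 0, 80, 0.003, 0, 0.21, 0, 0, 0, 80, 0.003, 0, 0.241, 0, 0, 0, 80, 0.003, 0, 0.241, 0, 0, 0, 80],
)

```text
t: 18.05
ee_pos: [0.4776, 0.2078, -0.0149]
eef_rot: [[0.08, 0.997, -0.002], [0.997, -0.08, -0.001], [-0.001, -0.002, -1.0]]
wrist_force: [0.4, 0.6, 0.7]
width: 0.933
grasp_force: 0.0
```

Call:
apply_moves(
  moves=[0, 0, 0, 0, 0, 0, 38, 0, 0, 0, 0, 0, 0, 38, 0, 0, 0, 0, 0, 0, 38, 0, 0, 0, 0, 0, 0, 38, 0, 0, 0, 0, 0, 0, 38],
  force=30,
)

```text
t: 18.68
ee_pos: [0.479, 0.209, -0.0128]
eef_rot: [[0.079, 0.997, 0.002], [0.997, -0.079, 0.0], [0.0, 0.002, -1.0]]
wrist_force: [-0.7, -1.8, 7.0]
width: 0.575
grasp_force: 31.0
```

Run:
```python
from h import *
plan((.478,.207,.085,85.4),(.4613,-.1248,.085,94))
```

```text
t 18.68 at [ 0.479   0.209  -0.0128] yaw 85.5 w 0.575 F [-0.7 -1.8  7. ]
  [-0.0034 -0.001  -0.163 ] [ 0.0016 -0.0003  0.0007] dist 98 mm
  [-0.5569  0.0151 -0.1632] [ 0.0016 -0.0001 -0.0993] dist 348 mm
```

Call:
apply_moves(
  moves=[0, 0, -0.08, 0, 0, 0, 38, 0, 0, -0.163, 0, 0, 0, 38, -0.08, 0.002, -0.163, 0, 0, 0, 38, -0.16, 0.004, -0.163, 0, 0, 0, 38, -0.24, 0.006, -0.163, 0, 0, 0, 38],
)

```text
t: 19.3
ee_pos: [0.4702, 0.0635, 0.0844]
eef_rot: [[0.079, 0.997, 0.002], [0.997, -0.079, -0.001], [-0.0, 0.002, -1.0]]
wrist_force: [1.4, 0.1, -0.4]
width: 0.578
grasp_force: 32.0
```

Call:
apply_moves(
  moves=[-0.08, 0.002, 0, 0, 0, -0.05, 38, -0.16, 0.004, 0, 0, 0, -0.099, 38, -0.24, 0.006, 0, 0, 0, -0.099, 38, -0.317, 0.009, 0, 0, 0, -0.099, 38, -0.317, 0.009, 0, 0, 0, -0.099, 38],
)

```text
t: 19.92
ee_pos: [0.4601, -0.1288, 0.0841]
eef_rot: [[-0.064, 0.998, 0.001], [0.998, 0.064, -0.001], [-0.001, 0.001, -1.0]]
wrist_force: [0.5, 0.3, 0.8]
width: 0.575
grasp_force: 32.0
```

Run:
```python
from h import *
print(get_obs()['grasp_force'])
im,m=snap('wrist')
hsv=cv2.cvtColor(im,cv2.COLOR_RGB2HSV);H,S,V=[hsv[:,:,i].astype(int) for i in range(3)]
for q in rect((H>8)&(H<32)&(S>60)&(V>90),m,.009,300): print('wood',*q.values())
plan((.4613,-.1248,-.027,94))
```

```text
31.96278154850006
wood [398 377] [ 0.605  -0.3224] [ 0.604  -0.3257] [27. 57.] 129.3
wood [265 344] [ 0.4529 -0.2852] [ 0.4687 -0.2824] [ 44. 123.] 0.9
wood [439 213] [ 0.6053 -0.1265] [ 0.6118 -0.1353] [80. 89.] 52.8
wood [282 189] [ 0.4597 -0.1129] [ 0.4597 -0.1143] [63. 83.] 3.7
t 19.98 at [ 0.4605 -0.1263  0.0841] yaw 93.8 w 0.571 F [ 0.8  0.9 -0.3]
  [0.0026 0.0014 0.1851] [ 0.0005  0.0003 -0.0022] dist 111 mm
```

Call:
apply_moves(
  moves=[0.002, 0.0014, 0.07, 0, 0, 0, 38, 0.002, 0.0014, 0.13, 0, 0, 0, 38, 0.002, 0.0014, 0.165, 0, 0, 0, 38, 0.002, 0.0014, 0.178, 0, 0, 0, 38, 0.002, 0.0014, 0.178, 0, 0, 0, 38],
)

```text
t: 20.6
ee_pos: [0.4615, -0.1231, -0.0228]
eef_rot: [[-0.071, 0.998, 0.0], [0.998, 0.071, 0.0], [0.0, 0.0, -1.0]]
wrist_force: [-0.1, -0.2, 0.1]
width: 0.578
grasp_force: 32.0
```

Call:
apply_moves(
  moves=[0, 0, 0, 0, 0, 0, 38, 0, 0, 0, 0, 0, 0, 66, 0, 0, 0, 0, 0, 0, 66, 0, 0, 0, 0, 0, 0, 66, 0, 0, 0, 0, 0, 0, 66],
)

```text
t: 21.22
ee_pos: [0.4613, -0.1238, -0.0231]
eef_rot: [[-0.069, 0.998, 0.0], [0.998, 0.069, -0.0], [-0.0, 0.0, -1.0]]
wrist_force: [-0.5, 0.1, -0.2]
width: 0.776
grasp_force: 0.0
```

Call:
apply_moves(
  moves=[0, 0, -0.05, 0, 0, 0, 66, 0, 0, -0.14, 0, 0, 0, 66, 0, 0, -0.24, 0, 0, 0, 45, 0, 0, -0.3, 0, 0, 0, 45, 0, 0, -0.3, 0, 0, 0, 45],
)

```text
t: 21.85
ee_pos: [0.4629, -0.1243, 0.1596]
eef_rot: [[-0.069, 0.998, 0.005], [0.998, 0.069, -0.002], [-0.003, 0.005, -1.0]]
wrist_force: [-1.2, 0.2, -0.4]
width: 0.525
grasp_force: 0.0
```

Run:
```python
from h import *
im,m=snap('wrist')
hsv=cv2.cvtColor(im,cv2.COLOR_RGB2HSV);H,S,V=[hsv[:,:,i].astype(int) for i in range(3)]
for q in rect((H>8)&(H<32)&(S>60)&(V>90),m,.009,300): print('wood',*q.values())
u,v=proj([.4613,-.1248,.024],m).astype(int);print(u,v)
b=np.zeros(H.shape,bool);b[v-36:v+36,u-36:u+36]=1
for q in rect(b&~((H>5)&(H<35)&(S>50)),m,.024,300): print('memo',*q.values())
cv2.imwrite('pics/w12.png',im[:,:,::-1])
plan((.645,.1385,.13,94.2))
```

```text
wood [281 318] [ 0.4762 -0.3055] [ 0.4773 -0.3065] [ 56. 134.] 165.7
wood [393 297] [ 0.6207 -0.2635] [ 0.6274 -0.266 ] [22. 54.] 172.1
wood [403 197] [ 0.6071 -0.1272] [ 0.6143 -0.1364] [84. 90.] 48.4
wood [279 185] [ 0.4603 -0.1222] [ 0.4604 -0.1241] [83. 83.] 4.0
279 190
memo [280 190] [ 0.4622 -0.1243] [ 0.4618 -0.125 ] [49. 52.] 95.2
t 21.9 at [ 0.4618 -0.1241  0.1577] yaw 94.0 w 0.523 F [-0.2  0.4 -0. ]
  [0.4155 0.3349 0.0461] [ 0.0012  0.0009 -0.0027] dist 321 mm
```

View pics/w12.png

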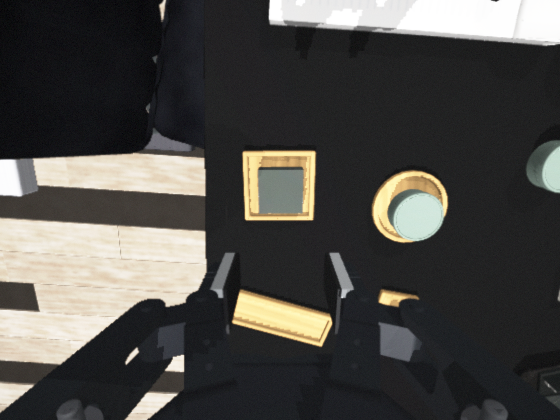

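The memo sits flat and centred in the square tray at (280,190), and the tin is in the round tray at (415,212). The marker is next.

Call:
apply_moves(
  moves=[0.075, 0.06, 0, 0, 0, 0, 45, 0.15, 0.12, 0, 0, 0, 0, 45, 0.225, 0.18, 0, 0, 0, 0, 45, 0.3, 0.24, 0, 0, 0, 0, 45, 0.3, 0.24, 0, 0, 0, 0, 45],
)

```text
t: 22.52
ee_pos: [0.5921, 0.0714, 0.1545]
eef_rot: [[-0.077, 0.997, -0.003], [0.997, 0.077, 0.004], [0.004, -0.003, -1.0]]
wrist_force: [-0.2, -0.2, -0.3]
width: 0.525
grasp_force: 0.0
```

Call:
apply_moves(
  moves=[0.06, 0.05, 0.02, 0, 0, 0, 45, 0.116, 0.095, 0.046, 0, 0, 0, 45, 0.116, 0.095, 0.046, 0, 0, 0, 45, 0.116, 0.095, 0.046, 0, 0, 0, 45],
)

```text
t: 23.02
ee_pos: [0.6438, 0.138, 0.1281]
eef_rot: [[-0.069, 0.998, -0.002], [0.998, 0.069, -0.001], [-0.001, -0.002, -1.0]]
wrist_force: [-0.1, 0.6, 0.4]
width: 0.525
grasp_force: 0.0
```

Run:
```python
from h import *
im,m=snap('wrist');cv2.imwrite('pics/w13.png',im[:,:,::-1])
hsv=cv2.cvtColor(im,cv2.COLOR_RGB2HSV);V=hsv[:,:,2]
u,v=proj([.645,.1385,.025],m).astype(int);print(u,v);b=np.zeros(V.shape,bool);b[:,u-40:u+40]=1;b[proj([.645,.055,.02],m).astype(int)[1]:]=0
for t in (60,90):
  for q in rect(b&(V<t),m,.025,300): print('marker',t,*q.values())
plan((.645,.1385,-.011,94.2))
```

```text
282 197
marker 60 [284 193] [0.6458 0.1434] [0.6462 0.1367] [ 14. 131.] 94.5
marker 60 [282  35] [0.6341 0.282 ] [0.6339 0.2804] [56. 70.] 4.0
marker 90 [284 193] [0.6457 0.1434] [0.6459 0.1371] [ 15. 132.] 94.5
marker 90 [282  36] [0.6341 0.2819] [0.6348 0.2813] [57. 70.] 1.8
t 23.07 at [0.6441 0.1375 0.1288] yaw 93.9 w 0.526 F [ 0.2  0.  -0.4]
  [0.0017 0.0018 0.233 ] [-0.0005  0.0007 -0.0034] dist 140 mm
```

Call:
apply_moves(
  moves=[0, 0.003, 0.08, 0, 0, 0, 45, 0, 0.003, 0.16, 0, 0, -0.006, 45, 0, 0.003, 0.21, 0, 0, -0.006, 45, 0, 0.003, 0.2405, 0, 0, -0.006, 45, 0, 0.003, 0.2405, 0, 0, -0.006, 45],
)

```text
t: 23.7
ee_pos: [0.6458, 0.1382, -0.0155]
eef_rot: [[-0.078, 0.997, -0.001], [0.997, 0.078, -0.001], [-0.001, -0.001, -1.0]]
wrist_force: [0.5, 0.1, 0.7]
width: 0.531
grasp_force: 0.0
```

Call:
apply_moves(
  moves=[0, 0, 0, 0, 0, 0, 8, 0, 0, 0, 0, 0, 0, 8, 0, 0, 0, 0, 0, 0, 8, 0, 0, 0, 0, 0, 0, 8, 0, 0, 0, 0, 0, 0, 8],
  force=35,
)

```text
t: 24.32
ee_pos: [0.6474, 0.1395, -0.0133]
eef_rot: [[-0.078, 0.997, 0.003], [0.997, 0.078, 0.0], [0.0, 0.003, -1.0]]
wrist_force: [-0.7, -0.6, 7.5]
width: 0.186
grasp_force: 35.1
```

Run:
```python
from h import *
print(get_obs()['grasp_force'])
plan((.646,.137,.12,94.5),(.4615,-.3035,.12,94.5),(.4615,-.3035,.12,-14.1))
```

```text
35.06650507450104
t 24.32 at [ 0.6474  0.1395 -0.0133] yaw 94.5 w 0.186 F [-0.7 -0.6  7.5]
  [-0.0039 -0.0021 -0.2221] [ 0.0019 -0.     -0.0001] dist 133 mm
  [-0.7118 -0.3661 -0.2231] [ 0.0019 -0.     -0.0001] dist 499 mm
  [-0.7118 -0.3661 -0.2231] [ 1.2000e-03 -1.8000e-03  1.2635e+00] dist 499 mm
```

Call:
apply_moves(
  moves=[0, 0, -0.08, 0, 0, 0, 8, 0, 0, -0.16, 0, 0, 0, 8, -0.07, -0.036, -0.2, 0, 0, 0, 8, -0.14, -0.072, -0.22, 0, 0, 0, 8, -0.21, -0.108, -0.22, 0, 0, 0, 8],
)

```text
t: 24.95
ee_pos: [0.5917, 0.0075, 0.1187]
eef_rot: [[-0.079, 0.997, 0.003], [0.997, 0.079, -0.001], [-0.001, 0.003, -1.0]]
wrist_force: [0.2, -0.1, -0.8]
width: 0.189
grasp_force: 34.3
```

Call:
apply_moves(
  moves=[-0.075, -0.039, 0, 0, 0, 0, 8, -0.15, -0.077, 0, 0, 0, 0, 8, -0.225, -0.116, 0, 0, 0, 0, 8, -0.3, -0.154, 0, 0, 0, 0, 8, -0.375, -0.193, 0, 0, 0, 0, 8],
)

```text
t: 25.58
ee_pos: [0.4932, -0.2263, 0.1177]
eef_rot: [[-0.079, 0.997, 0.001], [0.997, 0.079, -0.001], [-0.001, 0.001, -1.0]]
wrist_force: [0.8, -0.9, -0.2]
width: 0.185
grasp_force: 34.3
```

Call:
apply_moves(
  moves=[-0.065, -0.033, 0, 0, 0, 0.11, 8, -0.127, -0.065, 0, 0, 0, 0.22, 8, -0.127, -0.065, 0, 0, 0, 0.33, 8, -0.127, -0.065, 0, 0, 0, 0.44, 8, -0.127, -0.065, 0, 0, 0, 0.55, 8],
)

```text
t: 26.2
ee_pos: [0.461, -0.3038, 0.1176]
eef_rot: [[0.683, 0.731, 0.001], [0.731, -0.683, -0.001], [0.0, 0.001, -1.0]]
wrist_force: [-0.1, 0.4, 0.2]
width: 0.184
grasp_force: 34.3
```

Call:
apply_moves(
  moves=[0, 0, 0, 0, 0, 0.11, 8, 0, 0, 0, 0, 0, 0.22, 8, 0, 0, 0, 0, 0, 0.33, 8, 0, 0, 0, 0, 0, 0.44, 8, 0, 0, 0, 0, 0, 0.55, 8],
)

```text
t: 26.82
ee_pos: [0.4611, -0.3037, 0.1176]
eef_rot: [[1.0, -0.006, 0.001], [-0.006, -1.0, -0.001], [0.001, 0.001, -1.0]]
wrist_force: [0.9, -0.5, -1.0]
width: 0.189
grasp_force: 34.3
```

Call:
apply_moves(
  moves=[0, 0, 0, 0, 0, 0.11, 8, 0, 0, 0, 0, 0, 0.163, 8, 0, 0, 0, 0, 0, 0.163, 8],
)

```text
t: 27.2
ee_pos: [0.4611, -0.3037, 0.1175]
eef_rot: [[0.97, -0.242, 0.001], [-0.242, -0.97, -0.001], [0.001, 0.0, -1.0]]
wrist_force: [0.8, 0.3, 0.1]
width: 0.185
grasp_force: 34.3
```

Run:
```python
from h import *
print(get_obs()['grasp_force'])
im,m=snap('wrist');cv2.imwrite('pics/w14.png',im[:,:,::-1])
hsv=cv2.cvtColor(im,cv2.COLOR_RGB2HSV);H,S,V=[hsv[:,:,i].astype(int) for i in range(3)]
for q in rect((H>8)&(H<32)&(S>60)&(V>90),m,.009,300): print('wood',*q.values())
plan((.4615,-.3035,.05,-14.1),(.4615,-.3035,-.025,-14.1))
```

```text
34.328139424324036
wood [120 234] [ 0.4627 -0.1268] [ 0.4606 -0.1263] [83. 86.] 93.9
wood [283 162] [ 0.4946 -0.3137] [ 0.472  -0.3073] [ 51. 143.] 165.9
wood [68 76] [ 0.6189 -0.1415] [ 0.6171 -0.141 ] [88. 93.] 75.1
wood [230  27] [ 0.6199 -0.297 ] [ 0.6208 -0.2983] [47. 81.] 81.6
t 27.25 at [ 0.461  -0.3038  0.1174] yaw -13.9 w 0.184 F [-0.1 -0.2  0.2]
  [ 0.0006 -0.0007  0.1123] [ 0.0002 -0.0005  0.0021] dist 67 mm
  [ 0.0005 -0.0007  0.2373] [ 0.0002 -0.0005  0.0021] dist 142 mm
```

View pics/w14.png

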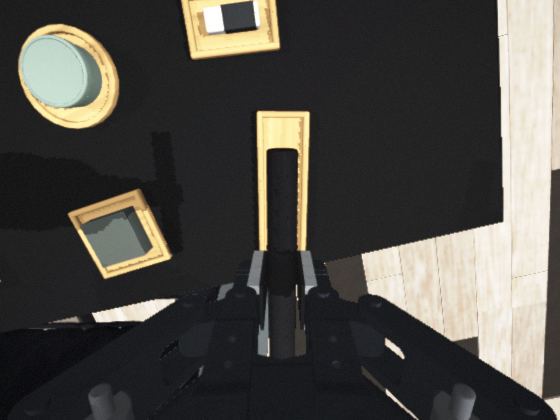

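The marker is held in line above the long tray (283,180), and the other three pieces are in their trays. Lowering and releasing.

Call:
apply_moves(
  moves=[0, -0.0007, 0.08, 0, 0, 0.002, 8, 0, -0.0007, 0.16, 0, 0, 0.002, 8, 0, -0.0007, 0.21, 0, 0, 0.002, 8, 0, -0.0007, 0.239, 0, 0, 0.002, 8, 0, -0.0007, 0.239, 0, 0, 0.002, 8],
)

```text
t: 27.88
ee_pos: [0.461, -0.3033, -0.0268]
eef_rot: [[0.97, -0.244, -0.0], [-0.244, -0.97, 0.0], [-0.0, -0.0, -1.0]]
wrist_force: [0.5, 0.5, 0.9]
width: 0.184
grasp_force: 38.8
```

Call:
apply_moves(
  moves=[0, 0, 0, 0, 0, 0, 8, 0, 0, 0, 0, 0, 0, 30, 0, 0, 0, 0, 0, 0, 30, 0, 0, 0, 0, 0, 0, 30, 0, 0, 0, 0, 0, 0, 30],
)

```text
t: 28.5
ee_pos: [0.4609, -0.3035, -0.0264]
eef_rot: [[0.969, -0.246, 0.0], [-0.246, -0.969, -0.0], [0.0, 0.0, -1.0]]
wrist_force: [-0.7, -1.0, -0.3]
width: 0.35
grasp_force: 0.0
```

Call:
apply_moves(
  moves=[0, 0, -0.05, 0, 0, 0, 30, 0, 0, -0.14, 0, 0, 0, 30, 0, 0, -0.24, 0, 0, 0, 60, 0, 0, -0.34, 0, 0, 0, 60, 0, 0, -0.4, 0, 0, 0, 60],
)

```text
t: 29.12
ee_pos: [0.4616, -0.3037, 0.217]
eef_rot: [[0.969, -0.246, 0.003], [-0.246, -0.969, -0.002], [0.003, 0.001, -1.0]]
wrist_force: [0.5, -0.7, -0.4]
width: 0.704
grasp_force: 0.0
```

Call:
apply_moves(
  moves=[-0.1, 0, -0.1, 0, 0, 0, 60, -0.1, 0, -0.1, 0, 0, 0, 60, -0.1, 0, -0.1, 0, 0, 0, 60, -0.1, 0, -0.1, 0, 0, 0, 60],
)

```text
t: 29.62
ee_pos: [0.4029, -0.2885, 0.2725]
eef_rot: [[0.969, -0.245, -0.001], [-0.245, -0.969, 0.001], [-0.001, -0.0, -1.0]]
wrist_force: [0.8, 0.7, -0.4]
width: 0.702
grasp_force: 0.0
```

Run:
```python
from h import *
im,m=snap('wrist');plan()
hsv=cv2.cvtColor(im,cv2.COLOR_RGB2HSV);H,S,V=[hsv[:,:,i].astype(int) for i in range(3)]
wood=(H>5)&(H<35)&(S>50)
T=dict(square=(.4613,-.1248,.024,.034),round=(.6178,-.1393,.030,.037),short=(.6248,-.2984,.016,.03),long=(.4615,-.3035,.021,.08))
for q in rect(wood&(V>90),m,.009,300): print('wood',*q.values())
for n,(x,y,z,r) in T.items():
    a=np.linspace(0,7,60);P={'square':(.033,.033,4),'round':(.037,.037,0),'short':(.018,.032,-8),'long':(.075,.017,-14)}[n]
    t=np.radians(P[2]);pts=[(x+sx*P[0]*np.cos(t)-sy*P[1]*np.sin(t),y+sx*P[0]*np.sin(t)+sy*P[1]*np.cos(t)) for sx,sy in ((-1,-1),(1,-1),(1,1),(-1,1))]
    b=cv2.fillPoly(np.zeros(H.shape,np.uint8),[np.array([proj([*p,.009],m) for p in pts]).astype(np.int32)],1)>0
    for q in rect(b&~((H>5)&(H<35)&(S>40)),m,z,100): print(n,*q.values())
print('spare tin',[list(q.values()) for q in rect((H>60)&(H<95)&(S>10)&(V>110),m,.026,300)])
im,m=snap('scene');h=cv2.cvtColor(im,cv2.COLOR_RGB2HSV).astype(int);b=np.zeros(h.shape[:2],bool);b[275:315,135:168]=1
for q in rect(b&(h[:,:,2]>150)&(h[:,:,1]<40),m,.016,15): print('spare eraser white',*q.values())
```

```text
t 29.68 at [ 0.4029 -0.2884  0.2722] yaw -14.2 w 0.704 F [-0.2  0.  -0.9]
wood [168 159] [ 0.462  -0.1259] [ 0.4607 -0.1253] [83. 85.] 94.3
wood [283 125] [ 0.4667 -0.306 ] [ 0.4602 -0.3065] [ 56. 167.] 165.8
wood [138  44] [ 0.6185 -0.1406] [ 0.6173 -0.1403] [88. 92.] 75.4
wood [248  17] [ 0.6119 -0.2946] [ 0.6131 -0.2965] [36. 83.] 75.6
square [166 159] [ 0.4629 -0.1295] [ 0.4624 -0.1293] [49. 54.] 94.1
round [134  40] [ 0.6175 -0.1464] [ 0.6159 -0.1457] [56. 64.] 30.8
short [248   6] [ 0.6218 -0.2987] [ 0.6203 -0.2997] [16. 47.] 75.7
long [282 128] [ 0.463  -0.3041] [ 0.4593 -0.3028] [ 12. 124.] 166.1
spare tin [[array([165, 159]), array([ 0.4633, -0.1293]), array([ 0.4626, -0.1281]), array([46., 48.]), 94.2], [array([134,  39]), array([ 0.6196, -0.1446]), array([ 0.6198, -0.1443]), array([57., 60.]), 97.0]]
spare eraser white [152 297] [0.5129 0.3299] [0.5129 0.3299] [20. 25.] 4.3
```

```bash
python3 -c "
from plant import ctrl;print(ctrl.close_job())"
```

```text
the job is handed in; nothing more can be done
None
```

I handed the job in at about 30 s of the 104 s allowed, with the notes, tin, eraser and marker each measured within about 7 mm of their tray centres (marker tilt and height not measured) and the spares not approached (fingertips actually sat about 40 mm behind the reported TCP, so I corrected for that); the hand-in gave no verdict.

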